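Swap the slide-in battery of the leak detector

ROBOT

A 7-joint arm with a two-finger parallel gripper is mounted at the origin on a cart in front of the work surface, level with it; the furniture and walls round the work are solid. World frame = base frame: x ahead of the robot, y to its left, z up, the work surface at z = 0. Lengths are in m, angles in degrees, forces in N, time in s.
With the tool pointing down it reaches from about 0.425 to 0.875 m from the base axis. Payload 4.7 kg.
Tool frame: the origin (TCP) lies midway between the tips of the shut fingers; the grasp point (between the pads) lies 19 mm behind it; z points along the fingers, y is the line along which they close (so a half turn about z gives the same grasp; the last joint's range is limited). The gripper opens to 87 mm and grips with 3 to 60 N. Pads are 19 mm wide; open, the fingers measure 117 mm over their backs; the gripper's body (75 mm by 190 mm) begins 51 mm behind the grasp point.
Start: joints at [68.417, 18.392, -4.016, 83.108, 1.295, 78.541, -3.26], TCP at [0.248, -0.601, 0.223] pointing down, gripper open.
Joint ranges: [-163.93, 163.93], [-17.29, 119.83], [-79.2, 71.16], [3.27, 140.29], [-89.18, 269.18], [5.43, 117.66], [-154.24, 154.24]. Speed limits (degrees/s): [147.25, 147.25, 180, 180, 180, 180, 180].

INTERFACE

Orientations are given as [roll, pitch, yaw] about the fixed x, y, z axes, in that order (R = Rz(yaw) Ry(pitch) Rx(roll)).
In Python, from cell import env, viewer, boxes_of, masks_of gives the robot as it stands. The module is installed in compiled form; this text tells all that it offers.
- The arm moves only by the tool apply_moves, never from a script. Its argument "moves" is a list of rows, each a list of 7 numbers: the shift along the tool's x, y, z scaled (see below), then the turn, a rotation vector about the tool's x, y, z scaled (see below), then the opening, from 0 (shut) to 1 (fully open). A call has 1 to 20 rows; each row is the pose to reach, as a shift and turn from the pose commanded when the call began, along the tool's axes at that moment; what a row does not reach only later rows make up. The controller multiplies each number of a shift by 0.2 m and each number of a turn by 1.5 rad. A row lasts 1/10 s, in which the tool goes at most 50 mm and 8.59 degrees, less where a joint would pass 70% of its speed; a pose out of reach is approached as far as the arm can. A call with a number of a shift or a turn outside -1 to 1 is refused whole. A call with a gripper value outside its range is refused whole. The fingers move at their own pace and stop on an object; "grip_force" is the grip in N (left out, the last holds). Time passes only in rows, so rows that repeat a pose let the fingers close. It gives the time, the measured TCP pose, the force, the opening and the grip force at its end, in the units of the state.
- env.get_obs(): the state, without advancing time (a new reading comes with each control period).
- viewer.read_camera(name): name is "scene" or "top"; returns the picture (480x640x3 uint8, red, green, blue); there is no depth.
- viewer.get_calibration(name): a dict with "fov_y" (degrees; the focal length in pixels is half the picture's height over the tangent of half this angle, whatever the lens; pixels are square), "cx", "cy" (the principal point, pixels), "position" and "orientation" of the camera in the world. Camera axes: x right, y up, looking along -z (the intrinsics and any distortion apply to the point x, -y, -z); pixel columns grow to the right and rows downward; lengths in m; the calibration is good to about 2 mm. A picture is of the moment at which its call begins. get_calibration takes no time and is no camera call.
- env.sign_off(): hands the job in; it is judged then, once.
Trained networks look in the newest picture that a camera, given by its name, has taken for a name from the list of things; names that differ only in an ending like _2 or _b are one class to them, and where a whole thing is asked for, a point or a joint stands for the part that bears it (a point fixed in the world has none). Each returns a list of dicts, best first, with "conf" (0 to 1); they miss things now and then, are a little off and sometimes report something else, mostly with a low value. They report only what shows in the picture. A call takes as long as a camera call.
- boxes_of(camera, target): "location" ([column, row] in pixels, amid what is visible of it).
- masks_of(camera, target): "pixels" (480x640 bool, what is visible of it) and "location" ([column, row] in pixels, amid what is visible of it).
The state is a dict: "time_s": time; "qpos": joint angles; "joint_velocities": joint speeds; "effort": joint torques, N m; "tool_pos": TCP position; "tool_rot": TCP orientation; "force": force on the tool from outside, world axes, zero at the start; "wrist_torque": the same for the moment, N m; "grip_width": finger opening in m; "grasp_force": force on a finger pad.
Only numpy, scipy, OpenCV 4.12 (cv2) and the standard library are available. Lean on these libraries where they do the work, as an engineer would, in place of code of your own. Each camera call takes 0.05 s, during which the arm holds its last target. There are 200 camera calls.

TASK

The portable leak detector's battery is flat. Press the detector's catch to release the spent pack, slide it out and stand it on the bench clear of the detector; then slide the charged pack that stands on the bench into the dovetail, contact end first, until the catch clicks up behind it and holds it, without forcing it and without disturbing the other things on the bench.

Things in the scene. Friction and masses are not known exactly. Their poses are not given: they have to be found in the camera images.
- leak_detector: portable leak detector, light grey, fixed, 145 x 92 mm. Far half: the head, 90 mm high, with a screen. Near half: the battery shoe, a metal bed 46 mm above the bench between two dovetail rails. Origin: on the bench under the middle of the shoe; x points along the shoe to the head (the way a pack slides in), z up. A pack at home has its origin at (0, 0, 46) mm and its axes along these
- shoe_home (a point): on the bed, where the origin of a pack lies when home. The head's flat face is a hard stop 1.8 mm beyond home; a sprung ejector in it pushes the pack back towards the mouth, 5 N at home, 2.5 N at its end 8 mm out. Let go by the catch, the pack springs out those 8 mm and rests there, still in the rails, lying over the nose of the catch
- shoe_mouth (a point): middle of the mouth of the rails on the bed, 18 mm before the shoe's middle (towards -x of the detector). From here the rails' lead-in narrows for 8 mm to the true dovetail, which runs 44 mm to the head. Rails 7 mm high, outer faces 62 mm apart; a pack's foot has 0.9 mm play each side and lifts 1.4 mm at most. The bed goes on 27 mm before the mouth
- catch (a joint): sprung catch, travel down in m: 0 = up, 0.003 = level with the bed (a pack is let go), 0.0048 = bottomed. Spring 1.5 to 2.7 N; with a pack leaning on it up to 5 N. Its nose stands 3 mm above the bed behind the tail of a pack that is home, and ramps to the mouth: a pack slid in pushes it down, meeting 8 to 13 N, then it snaps up behind the tail and the hard stop follows
- catch_tab (a point): middle of the ribbed top of the catch's thumb tab, 30 x 34 mm, which juts out of the detector's near end at x = -62 mm of the detector, 45 mm above the bench when up; press it straight down. Its edge lies 15 mm behind the tail of a pack that is home. Nothing lies under it
- spent_pack: spent battery pack, at the start home in the shoe; same shape as the charged pack: dark case 64 x 52 mm on a dovetail foot, 44 mm high in all, 0.2 to 0.33 kg. Origin: centre of the underside; x to the nose (contact slots), z up. The pump's bellows and a glass line cross 0.55 to 0.65 m above the bench, between the robot and the shoe: the hand has to come in beneath them, leaning back
- spent_middle (a point): middle of the spent pack, 22 mm above its underside
- charged_pack: charged battery pack, standing on its foot on the bench left of the detector: dark case 64 x 52 x 36 mm on a dovetail foot 8 mm high, 44 mm wide below; 0.2 to 0.33 kg. Origin: centre of the underside; x along it to the nose (four contact slots; the tail has three ridges), z up. The foot's nose is bevelled 4 mm underneath to ride over the catch. Its flat sides, 52 mm apart, are free to grip from 8 to 44 mm above the underside
- charged_nose (a point): middle of the lower edge of the charged pack's nose, 32 mm along x from its origin
- leak_standard: bystander: small upright reference-leak bottle with a tap, 36 mm across, 100 mm high, beyond the detector and the packs; origin under its middle
- kf_elbow: bystander: bare steel elbow fitting, 51 x 55 x 30 mm, lying beyond the charged pack; origin under its middle
- kf_clamp_a: bystander: cast clamp with wing nut, 51 x 33 x 10 mm, at the front right; origin under its middle

How it is judged:
By the outcome, as a careful person would: the job done as asked, in the order asked, and still so for the second after the job is handed in, with the robot touching nothing.
It also fails if it takes over 72 s, if anything falls off the work surface, if the arm or the gripper's body presses on something with over 40 N, if the wrist force passes 120 N, or if a joint passes its speed limit or range.

## Working session

There is one attempt and no reset: what is moved stays moved. The work goes in short steps, Python scripts to look and compute and a tool call to move; the robot and the scene stay as the last step left them, time stands still between calls to the robot, and variables do not carry over. Pictures are saved under pics/ and viewed, at most 10 in all, crops included, and the job is handed in when it is done.

Besides the shell and the picture viewer there is one more tool, called after ">>>" as a command line: name --pt "numbers of a row" for each row, then --argument value for the rest. apply_moves: Moves the arm, as the interface text tells. Shifts and turns lie within -1 to 1; 1 stands for 0.2 m of shift or 1.5 rad of turn. Its arguments: {"type":"object","properties":{"moves":{"type":"array","items":{"type":"array","items":{"type":"number","minimum":-1,"maximum":1}}},"grip_force":{"type":"number"}},"required":["moves"]}

```bash
mkdir -p pics; cat > h.py <<'E'
import numpy as np, cv2
from scipy.spatial.transform import Rotation as R
from cell import env, viewer, boxes_of, masks_of
def rot(o):
    o=np.array(o,float)
    if o.shape==(3,3): return o
    if o.size==4: return R.from_quat(o).as_matrix()
    return R.from_euler('xyz',o,degrees=True).as_matrix()
def ray(c,uv):
    f=240/np.tan(np.radians(c['fov_y'])/2)
    d=np.array([(uv[0]-c['cx'])/f,-(uv[1]-c['cy'])/f,-1]); return np.array(c['position']),rot(c['orientation'])@d
def at_z(c,uv,z):
    p,d=ray(c,uv); return p+d*(z-p[2])/d[2]
def proj(c,P):
    f=240/np.tan(np.radians(c['fov_y'])/2)
    q=(np.atleast_2d(P)-c['position'])@rot(c['orientation']); return np.c_[c['cx']+f*q[:,0]/-q[:,2],c['cy']-f*q[:,1]/-q[:,2]]
E
python3 - <<'E'
from h import *
print(env.get_obs())
for n in ['top','scene']:
    c=viewer.get_calibration(n);print(n,c)
    im=viewer.read_camera(n);cv2.imwrite(f'pics/{n}0.png',im[:,:,::-1])
    for t in ['leak_detector','catch_tab','spent_pack','charged_pack','leak_standard','kf_elbow','kf_clamp_a']:
        for r in masks_of(n,t)[:2]:
            m=r['pixels'].astype(np.uint8);b=cv2.minAreaRect(cv2.findNonZero(m)) if m.any() else None
            print(n,t,round(r['conf'],2),np.round(r['location'],1),at_z(c,r['location'],0.04).round(3),b)
E
```

```text
{'time_s': 0.0, 'qpos': array([68.41760774, 18.43781985, -4.01392444, 83.17454831,  1.29521967,
       78.5396608 , -3.25957954]), 'joint_velocities': array([-0.01335474, -0.10549878,  0.03641357,  0.01421036,  0.01023476,
       -0.02659078, -0.01845199]), 'effort': array([ 3.74180272e-04, -4.91288638e+01, -4.03594449e-01, -3.12524521e+01,
       -6.39846898e-02,  4.37054154e-02,  1.48402469e-04]), 'tool_pos': array([ 0.2473223 , -0.60052112,  0.22147843]), 'tool_rot': array([-1.79893217e+02,  6.42054335e-03,  2.23910792e+01]), 'force': array([0.24699387, 0.09906426, 0.22539018]), 'wrist_torque': array([ 0.03902949, -0.02406028,  0.02479655]), 'grasp_force': 0.0, 'grip_width': 0.08698754415205605}
top {'fov_y': 46.42092280300729, 'cx': 311.96094014779817, 'cy': 242.66780983779867, 'position': array([0.42842285, 0.17948824, 0.93617515]), 'orientation': array([  3.90526188,  -0.49209317, -90.35210595])}
top leak_detector 0.88 [330.3 213.8] [0.536 0.142 0.04 ] ((320.2784118652344, 224.4171600341797), (60.140830993652344, 125.54772186279297), 38.92754364013672)
top catch_tab 0.9 [289.7 
[... 1558 characters left out ...]
9 [332.8 220. ] [0.619 0.333 0.04 ] ((332.0, 219.0), (30.0, 18.0), 90.0)
scene leak_standard 0.19 [349.2 267.4] [0.515 0.148 0.04 ] ((348.8624267578125, 267.8937683105469), (62.033382415771484, 107.06029510498047), 66.27960968017578)
scene kf_elbow 0.93 [293.5 239.8] [0.5  0.3  0.04] ((296.0034484863281, 237.0413818359375), (16.19386863708496, 34.380828857421875), 85.2363510131836)
scene kf_clamp_a 0.64 [354.5 327. ] [0.411 0.007 0.04 ] ((352.9999694824219, 329.0000305175781), (6.260990142822266, 10.733126640319824), 26.56505012512207)
scene kf_clamp_a 0.59 [253.6 245. ] [0.428 0.326 0.04 ] ((255.00001525878906, 245.50003051757812), (30.55948829650879, 40.503448486328125), 75.96376037597656)
```

```bash
python3 - <<'E'
import cv2
a=cv2.imread('pics/top0.png')[150:340,150:450]; cv2.imwrite('pics/t1.png',cv2.resize(a,(780,494),interpolation=cv2.INTER_CUBIC))
E
```

```text
(no output)
```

View pics/t1.png

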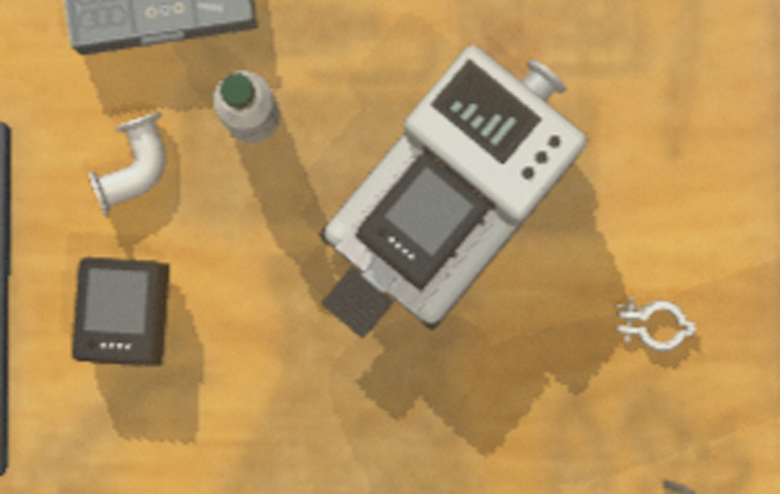

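View pics/scene0.png

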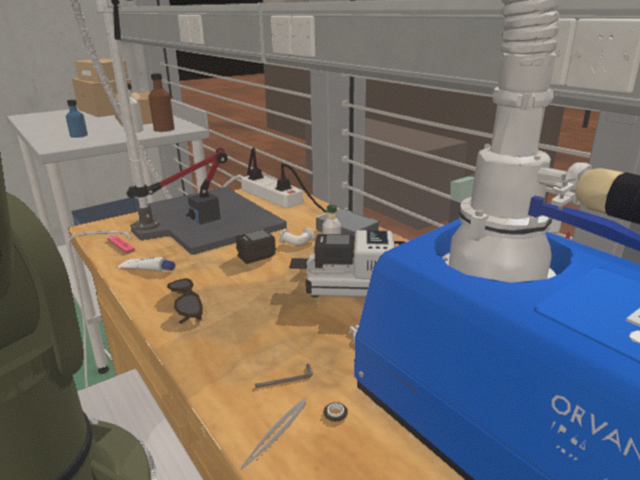

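Crop: detector's shoe points lower-left to upper-right, tab at (360,300), pack LEDs toward the tail; the charged pack at (120,310) has LEDs (tail) toward the robot. The scene view shows the pump on the right.

View pics/top0.png

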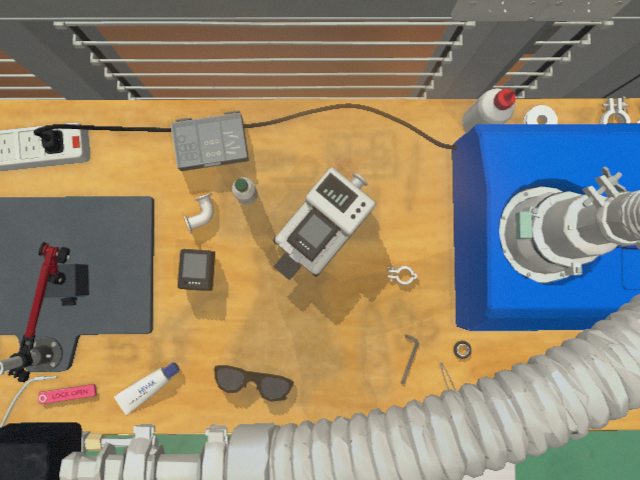

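```bash
python3 - <<'E'
from h import *
im=cv2.imread('pics/top0.png')
c=viewer.get_calibration('top')
# corners in crop of tab, spent pack top, charged pack top, detector
s=780/300
def w(u,v,z): return at_z(c,(150+u/s,150+v/s),z).round(4)
print('tab',[w(*p,.045) for p in [(323,297),(350,268),(390,297),(362,336)]])
print('det',[w(*p,.09) for p in [(472,44),(585,140),(520,222),(407,130)]])
print('spent top',[w(*p,.09) for p in [(425,152),(497,205),(420,287),(360,230)]])
print('charged',[w(*p,.044) for p in [(84,258),(168,264),(161,364),(74,359)]])
for n,t,z in [('top','charged_pack',.044),('top','spent_pack',.09),('top','catch_tab',.045)]:
    m=masks_of(n,t)
    if not m: continue
    m=m[0]['pixels'].astype(np.uint8); b=cv2.boxPoints(cv2.minAreaRect(cv2.findNonZero(m)))
    P=np.array([at_z(c,q,z) for q in b]); print(t,P.round(4).tolist(),P.mean(0).round(4))
E
```

```text
tab [array([0.4552, 0.2317, 0.045 ]), array([0.4728, 0.2151, 0.045 ]), array([0.4549, 0.1907, 0.045 ]), array([0.4312, 0.2079, 0.045 ])]
det [array([0.6021, 0.1412, 0.09  ]), array([0.5449, 0.0754, 0.09  ]), array([0.4969, 0.1141, 0.09  ]), array([0.5513, 0.1797, 0.09  ])]
spent top [array([0.5383, 0.1693, 0.09  ]), array([0.5069, 0.1274, 0.09  ]), array([0.4593, 0.1727, 0.09  ]), array([0.4927, 0.2074, 0.09  ])]
charged [array([0.4799, 0.3781, 0.044 ]), array([0.476 , 0.3267, 0.044 ]), array([0.4149, 0.3306, 0.044 ]), array([0.4183, 0.3836, 0.044 ])]
charged_pack [[0.4174, 0.3866, 0.044], [0.4814, 0.3845, 0.044], [0.4785, 0.327, 0.044], [0.4146, 0.3294, 0.044]] [0.448  0.3569 0.044 ]
spent_pack [[0.4912, 0.2136, 0.09], [0.5409, 0.1719, 0.09], [0.5065, 0.1313, 0.09], [0.457, 0.1731, 0.09]] [0.4989 0.1725 0.09  ]
catch_tab [[0.4517, 0.2345, 0.045], [0.4866, 0.2064, 0.045], [0.4652, 0.1801, 0.045], [0.4305, 0.2082, 0.045]] [0.4585 0.2073 0.045 ]
```

Top view: the pump occupies columns >455, the bellows runs along rows 330–480 nearer the robot. I need their geometry for the route.

```bash
python3 - <<'E'
from h import *
ct=viewer.get_calibration('top');cs=viewer.get_calibration('scene')
def tri(a,b):
    p,d=ray(ct,a);q,e=ray(cs,b)
    A=np.c_[d,-e];s=np.linalg.lstsq(A,q-p,rcond=None)[0]
    x,y=p+d*s[0],q+e*s[1];return ((x+y)/2).round(3),np.linalg.norm(x-y).round(3)
print('scene pump base corner z0',at_z(cs,(358,378),0).round(3),'top',at_z(ct,(457,325),0).round(3))
print('pump top edge tri', tri((487,315),(362,262)), tri((485,125),(475,222)))
print('flange', tri((550,235),(505,205)))
print('bellows lower/upper edge z.6', [[at_z(ct,q,z).round(3).tolist() for z in (.55,.65)] for q in [(640,330),(640,295),(500,370),(350,415),(250,425),(150,430),(60,455)]])
print('bench front', at_z(ct,(200,428),0).round(3))
E
```

```text
scene pump base corner z0 [ 0.378 -0.042 -0.   ] top [ 0.354 -0.069  0.   ]
pump top edge tri (array([ 0.376, -0.058,  0.18 ]), np.float64(0.014)) (array([ 0.622, -0.048,  0.172]), np.float64(0.056))
flange (array([ 0.491, -0.134,  0.242]), np.float64(0.023))
bellows lower/upper edge z.6 [[[0.393, -0.049, 0.55], [0.402, 0.01, 0.65]], [[0.417, -0.05, 0.55], [0.42, 0.009, 0.65]], [[0.367, 0.048, 0.55], [0.383, 0.082, 0.65]], [[0.338, 0.151, 0.55], [0.361, 0.158, 0.65]], [[0.331, 0.219, 0.55], [0.357, 0.209, 0.65]], [[0.329, 0.286, 0.55], [0.355, 0.258, 0.65]], [[0.313, 0.346, 0.55], [0.343, 0.303, 0.65]]]
bench front [0.189 0.356 0.   ]
```

>>> apply_moves --pt "0 0 -0.2 -0.26 0 0 0" --pt "0 0 -0.2 -0.26 0 0 0" --pt "0 0 -0.2 -0.26 0 0 0" --pt "0 0 -0.2 -0.26 0 0 0" --pt "0 0 -0.2 -0.26 0 0 0"

```text
time_s: 1.45
tool_pos: [0.2475, -0.6009, 0.2632]
tool_rot: [157.7, 0.0, 22.4]
force: [0.7, -0.9, 0.4]
grip_width: 0.055
grasp_force: 0.0
```

```bash
python3 - <<'E'
from h import *
o=env.get_obs();print(o['qpos'].round(2),o['tool_pos'].round(4),o['tool_rot'].round(2),o['time_s'])
E
```

```text
[ 69.28   1.22  -4.72 101.5    1.53  55.01  -3.66] [ 0.2475 -0.6009  0.2632] [1.5768e+02 1.0000e-02 2.2390e+01] 1.45
```

>>> apply_moves --pt "0 -0.4 0.2 -0.26 0 0 0" --pt "0 -0.4 0.2 -0.26 0 0 0" --pt "0 -0.4 0.2 -0.26 0 0 0" --pt "0 -0.4 0.2 -0.26 0 0 0" --pt "0 -0.4 0.2 -0.26 0 0 0"

```text
time_s: 1.95
tool_pos: [0.225, -0.5465, 0.1942]
tool_rot: [135.5, 0.0, 22.4]
force: [0.2, -0.1, 1.2]
grip_width: 0.0154
grasp_force: 0.0
```

```bash
python3 - <<'E'
from h import *
o=env.get_obs();print(o['qpos'].round(2),o['tool_pos'].round(4),o['tool_rot'].round(2),o['time_s'])
E
```

```text
[ 71.04 -14.53  -7.09 133.01   3.94  17.08  -7.46] [ 0.225  -0.5465  0.1942] [1.3554e+02 1.0000e-02 2.2380e+01] 1.95
```

```bash
cat > kin.py <<'E'
from h import *
from scipy.optimize import least_squares
Q=[[68.4176,18.4378,-4.0139,83.1745,1.2952,78.5397,-3.2596],[69.28,1.22,-4.72,101.5,1.53,55.01,-3.66],[71.04,-14.53,-7.09,133.01,3.94,17.08,-7.46]]
T=[[.24732,-.60052,.22148,-179.893,.006,22.391],[.2475,-.6009,.2632,157.68,.01,22.39],[.225,-.5465,.1942,135.54,.01,22.38]]
def fk(q,p,s,full=False):
    h,a,e1,b,e2,c,w,r0=p; q=np.array(q)*s
    Z=lambda x:R.from_euler('z',x,degrees=True); Y=lambda x:R.from_euler('y',x,degrees=True)
    r=Z(q[0]); P=[np.array([0,0,h])]; 
    P[0]=P[0]+r.apply([r0,0,0]); r=r*Y(q[1])*Z(q[2]); P.append(P[-1]+r.apply([e1,0,a])); r=r*Y(q[3])*Z(q[4]); P.append(P[-1]+r.apply([e2,0,b]))
    r=r*Y(q[5])*Z(q[6]); P.append(P[-1]+r.apply([w,0,c])); return P,r
E
python3 - <<'E'
from kin import *
import itertools
best=[]
for sg in itertools.product([1,-1],repeat=3):
  s=np.array([-1,1,sg[0],1,sg[1],1,sg[2]])
  e=[]
  for q,t in zip(Q,T):
    _,r=fk(q,[.3,.4,0,.5,0,.3,0,0],s); 
    e.append((r.inv()*R.from_euler('xyz',t[3:],degrees=True)).as_rotvec(degrees=True))
  e=np.array(e); print(sg,e.round(1).tolist())
  f=lambda p:np.r_[np.ravel([fk(q,p,s)[0][3]-t[:3] for q,t in zip(Q,T)]),1e-3*(np.array(p)-[.3,.4,0,.5,0,.3,0,0])]
  o=least_squares(f,[.3,.4,0,.5,0,.3,0,0]); print(o.x.round(3),np.abs(f(o.x)[:9]).max().round(4))
E
```

```text
(1, 1, 1) [[0.0, -0.0, 88.4], [-1.0, 1.0, 86.9], [-3.7, 3.7, 85.0]]
[ 0.505 -1.522 -0.654  0.239 -0.11  -0.897 -1.005  0.488] 0.0061
(1, 1, -1) [[0.0, -0.0, 81.9], [-0.9, 1.0, 79.6], [-3.1, 4.0, 70.1]]
[-0.06   2.466  0.083  0.817  0.086  1.783  0.612 -0.379] 0.0126
(1, -1, 1) [[-2.1, 1.8, 88.9], [-3.1, 2.7, 88.6], [-6.1, 5.0, 92.5]]
[ 1.014 -2.569  1.096  0.072  0.12  -2.125 -0.022  0.347] 0.0008
(1, -1, -1) [[-2.0, 1.9, 82.4], [-2.9, 2.9, 81.3], [-5.2, 5.6, 77.6]]
[ 1.056 -2.63   1.231  0.065  0.142 -2.203  0.06   0.33 ] 0.0008
(-1, 1, 1) [[2.0, -2.0, 96.0], [2.0, -2.0, 95.5], [1.8, -1.8, 97.4]]
[ 0.577  0.607  1.902  0.517  0.277 -0.044  1.414 -0.388] 0.0043
(-1, 1, -1) [[1.9, -2.1, 89.5], [1.8, -2.1, 88.2], [1.5, -2.0, 82.5]]
[ 0.972 -2.267  1.354  0.105  0.135 -1.981  0.245  0.246] 0.0083
(-1, -1, 1) [[-0.0, 0.0, 96.5], [-0.0, -0.0, 97.3], [-0.0, 0.0, 104.9]]
[-0.04   1.861 -0.243  0.72  -0.002  1.438  0.203 -0.209] 0.0034
(-1, -1, -1) [[-0.0, 0.0, 90.0], [-0.0, -0.0, 90.0], [-0.0, 0.0, 90.0]]
[ 0.147  0.538 -0.488  0.528 -0.067  0.55  -0.333  0.079] 0.0013
```

```bash
cat >> kin.py <<'E'
S=np.array([-1,1,-1,1,-1,1,-1])
def fit(mask,p0=np.array([.3,.4,0,.5,0,.3,0,0]),reg=1e-3):
    m=np.array(mask,bool); g=lambda x:np.where(m,np.put_along_axis if 0 else _s(m,x),0)
    f=lambda x:np.r_[np.ravel([fk(q,_s(m,x),S)[0][3]-t[:3] for q,t in zip(Q,T)]),reg*(x-p0[m])]
    o=least_squares(f,p0[m]); return _s(m,o.x),np.abs(f(o.x)[:3*len(Q)]).max()
def _s(m,x):
    p=np.zeros(8); p[m]=x; return p
E
python3 - <<'E'
from kin import *
for m in [[1,1,0,1,0,1,0,0],[1,1,1,1,0,1,0,0],[1,1,1,1,1,1,0,0],[1,1,0,1,1,1,0,0],[1,1,0,1,0,1,1,0],[1,1,1,1,0,1,1,0]]:
  p,e=fit(m);print(m,p.round(3),e.round(4))
E
```

```text
[1, 1, 0, 1, 0, 1, 0, 0] [0.242 0.486 0.    0.506 0.    0.383 0.    0.   ] 0.0242
[1, 1, 1, 1, 0, 1, 0, 0] [-0.047  1.754 -0.537  0.62   0.     1.434  0.     0.   ] 0.013
[1, 1, 1, 1, 1, 1, 0, 0] [ 0.062  1.642 -0.503  0.632  0.058  1.367  0.     0.   ] 0.0094
[1, 1, 0, 1, 1, 1, 0, 0] [0.429 0.422 0.    0.547 0.121 0.381 0.    0.   ] 0.026
[1, 1, 0, 1, 0, 1, 1, 0] [ 0.379 -0.035  0.     0.506  0.     0.028 -0.162  0.   ] 0.0256
[1, 1, 1, 1, 0, 1, 1, 0] [ 0.137  1.061 -0.561  0.625  0.     0.972 -0.233  0.   ] 0.0047
```

```bash
cat >> h.py <<'E'
def pose(yaw,lean,closing='h'):
    """tool z points lean deg from down toward azimuth yaw; closing 'h': tool y horizontal; 'v': in lean plane"""
    t=np.radians(lean); u=R.from_euler('z',yaw,degrees=True).as_matrix()
    z=u@[np.sin(t),0,-np.cos(t)]; y=u@[0,1,0]; M=np.c_[np.cross(y,z),y,z]
    if closing=='v': M=M@R.from_euler('z',-90,degrees=True).as_matrix()
    return M
def cmd(p,M,flip=None,base=None):
    """row numbers from measured (or base) pose; picks half turn about tool z if flip"""
    o=env.get_obs(); p0,M0=(np.array(o['tool_pos']),rot(o['tool_rot'])) if base is None else base
    if flip: M=M@np.diag([-1,-1,1])
    sh=M0.T@(np.array(p)-p0)/.2; tu=R.from_matrix(M0.T@M).as_rotvec()/1.5
    print('shift',sh.round(3).tolist(),'turn',tu.round(3).tolist()); return sh,tu
def st():
    o=env.get_obs();print('q',o['qpos'].round(1),'p',o['tool_pos'].round(4),'r',o['tool_rot'].round(2),'F',o['force'].round(1),'g',round(o['grip_width'],4),round(o['grasp_force'],1),'t',o['time_s'])
E
python3 - <<'E'
from h import *
a=np.radians(-67.6);u=np.array([np.cos(a),np.sin(a),0])
for f in (0,1): 
    cmd(u*.45+[0,0,.27],pose(-67.6,0),f); 
E
```

```text
shift [0.001, -0.238, -0.764] turn [0.404, 0.405, -0.99]
shift [0.001, -0.238, -0.764] turn [0.405, -0.404, 0.989]
```

>>> apply_moves --pt "0 -0.238 -0.764 0.404 0.405 -0.99 0" --pt "0 -0.238 -0.764 0.404 0.405 -0.99 0" --pt "0 -0.238 -0.764 0.404 0.405 -0.99 0" --pt "0 -0.238 -0.764 0.404 0.405 -0.99 0" --pt "0 -0.238 -0.764 0.404 0.405 -0.99 0" --pt "0 -0.238 -0.764 0.404 0.405 -0.99 0" --pt "0 -0.238 -0.764 0.404 0.405 -0.99 0" --pt "0 -0.238 -0.764 0.404 0.405 -0.99 0" --pt "0 -0.238 -0.764 0.404 0.405 -0.99 0" --pt "0 -0.238 -0.764 0.404 0.405 -0.99 0" --pt "0 -0.238 -0.764 0.404 0.405 -0.99 0" --pt "0 -0.238 -0.764 0.404 0.405 -0.99 0"

```text
time_s: 3.15
tool_pos: [0.1712, -0.4204, 0.2765]
tool_rot: [170.8, 5.1, 88.9]
force: [-0.3, -0.0, -0.6]
grip_width: 0.0003
grasp_force: 0.0
```

```bash
python3 - <<'E'
from kin import *
st()
o=env.get_obs(); Q.append(list(o['qpos']));T.append(list(o['tool_pos'])+list(o['tool_rot']))
print(Q[-1],T[-1])
for m in [[1,1,0,1,0,1,0,0],[1,1,1,1,0,1,0,0],[1,1,1,1,1,1,0,0],[1,1,0,1,0,1,1,0],[1,1,1,1,0,1,1,0],[1]*7+[0],[1]*8]:
  p,e=fit(m);print(m,p.round(3),e.round(4))
a=np.radians(-67.6);u=np.array([np.cos(a),np.sin(a),0])
cmd(u*.26+[0,0,.22],pose(-67.6,-30))
E
```

```text
q [ 80.5 -12.9  -8.8 110.3  -9.3  74.8  72.9] p [ 0.1712 -0.4204  0.2765] r [170.82   5.09  88.92] F [-0.3 -0.  -0.6] g 0.0003 0.0 t 3.15
[np.float64(80.47472178447444), np.float64(-12.926036903613246), np.float64(-8.82086209432847), np.float64(110.25214586189713), np.float64(-9.272223786071006), np.float64(74.84713061167027), np.float64(72.8926307630921)] [np.float64(0.17120592703141707), np.float64(-0.4204028092358445), np.float64(0.2765353260779137), np.float64(170.8171981336168), np.float64(5.092990556791559), np.float64(88.91667341891275)]
[1, 1, 0, 1, 0, 1, 0, 0] [0.251 0.459 0.    0.514 0.    0.361 0.    0.   ] 0.025
[1, 1, 1, 1, 0, 1, 0, 0] [0.25  0.458 0.002 0.512 0.    0.359 0.    0.   ] 0.0249
[1, 1, 1, 1, 1, 1, 0, 0] [ 0.24   0.458  0.003  0.509 -0.008  0.356  0.     0.   ] 0.0244
[1, 1, 0, 1, 0, 1, 1, 0] [0.244 0.522 0.    0.522 0.    0.408 0.027 0.   ] 0.0264
[1, 1, 1, 1, 0, 1, 1, 0] [0.238 0.521 0.011 0.513 0.    0.404 0.029 0.   ] 0.0265
[1, 1, 1, 1, 1, 1, 1, 0] [ 0.432  0.62  -0.002  0.566  0.157  0.53   0.073  0.   ] 0.0262
[1, 1, 1, 1, 1, 1, 1, 1] [ 0.303  0.526 -0.026  0.455  0.074  0.417  0.032  0.111] 0.0178
shift [0.915, -0.405, 0.139] turn [0.162, 0.424, -0.238]
```

```bash
cat > kin2.py <<'E'
from kin import *
Q.append([80.4747,-12.926,-8.8209,110.2521,-9.2722,74.8471,72.8926]);T.append([.1712,-.4204,.27654,170.817,5.093,88.917])
Z=lambda x:R.from_euler('z',x,degrees=True); Y=lambda x:R.from_euler('y',x,degrees=True)
# p: h, L1..: vectors (x,y,z) between joints: after j2/j3, after j4/5, after j6/7
N=['h','sx','sy','ex','ey','a','fx','fy','b','wx','wy','c']
def fk2(q,p):
    q=np.array(q)*S; r=Z(q[0]); P=[r.apply([p[1],p[2],p[0]])]
    r=r*Y(q[1])*Z(q[2]);P.append(P[-1]+r.apply([p[3],p[4],p[5]])); r=r*Y(q[3]);P.append(P[-1]+r.apply([p[6],p[7],p[8]])) ; r=r*Z(q[4])*Y(q[5]); P.append(P[-1]+r.apply([p[9],p[10],p[11]]))
    return P,r*Z(q[6]+90)
p0=np.array([.3,0,0,0,0,.4,0,0,.5,0,0,.3])
def fit2(reg=3e-3):
    f=lambda x:np.r_[np.ravel([fk2(q,x)[0][3]-t[:3] for q,t in zip(Q,T)]),reg*(x-p0)]
    o=least_squares(f,p0); return o.x,np.abs(f(o.x)[:3*len(Q)]).max()
E
python3 - <<'E'
from kin2 import *
for q,t in zip(Q,T):print((fk2(q,p0)[1].inv()*R.from_euler('xyz',t[3:],degrees=True)).as_rotvec(degrees=True).round(2))
for reg in (1e-2,3e-3,1e-3):
    p,e=fit2(reg);print(dict(zip(N,p.round(3))),e.round(4))
E
```

```text
[0. 0. 0.]
[-0.01 -0.01 -0.  ]
[0. 0. 0.]
[-0.  0. -0.]
{'h': np.float64(0.25), 'sx': np.float64(-0.001), 'sy': np.float64(-0.022), 'ex': np.float64(0.003), 'ey': np.float64(0.001), 'a': np.float64(0.466), 'fx': np.float64(0.0), 'fy': np.float64(0.001), 'b': np.float64(0.514), 'wx': np.float64(0.001), 'wy': np.float64(-0.007), 'c': np.float64(0.367)} 0.0001
{'h': np.float64(0.25), 'sx': np.float64(-0.0), 'sy': np.float64(-0.02), 'ex': np.float64(0.001), 'ey': np.float64(-0.003), 'a': np.float64(0.467), 'fx': np.float64(-0.0), 'fy': np.float64(-0.003), 'b': np.float64(0.513), 'wx': np.float64(0.0), 'wy': np.float64(-0.001), 'c': np.float64(0.368)} 0.0
{'h': np.float64(0.249), 'sx': np.float64(0.0), 'sy': np.float64(-0.016), 'ex': np.float64(-0.001), 'ey': np.float64(-0.007), 'a': np.float64(0.468), 'fx': np.float64(-0.0), 'fy': np.float64(-0.007), 'b': np.float64(0.513), 'wx': np.float64(-0.001), 'wy': np.float64(0.003), 'c': np.float64(0.369)} 0.0
```

>>> apply_moves --pt "0.4 -0.2 0 0.162 0.2 -0.238 0" --pt "0.915 -0.405 0.139 0.162 0.424 -0.238 0" --pt "0.915 -0.405 0.139 0.162 0.424 -0.238 0" --pt "0.915 -0.405 0.139 0.162 0.424 -0.238 0" --pt "0.915 -0.405 0.139 0.162 0.424 -0.238 0" --pt "0.915 -0.405 0.139 0.162 0.424 -0.238 0"

```text
time_s: 3.75
tool_pos: [0.102, -0.2388, 0.2162]
tool_rot: [179.8, -30.4, 112.5]
force: [-0.2, 0.1, 0.2]
grip_width: 0.0009
grasp_force: 0.0
```

```bash
python3 - <<'E'
from kin2 import *
st()
o=env.get_obs(); Q.append(list(o['qpos']));T.append(list(o['tool_pos'])+list(o['tool_rot']))
print(np.round(Q[-1],4).tolist(),np.round(T[-1],4).tolist())
for reg in (1e-2,3e-3,1e-3):
    p,e=fit2(reg);print(dict(zip(N,p.round(3))),e.round(4))
E
```

```text
q [ 75.9  -3.8 -11.4 114.6  -2.5  99.6  87.3] p [ 0.102  -0.2388  0.2162] r [179.77 -30.43 112.5 ] F [-0.2  0.1  0.2] g 0.0009 0.0 t 3.75
[75.8519, -3.8322, -11.4414, 114.5677, -2.4669, 99.5821, 87.3314] [0.102, -0.2388, 0.2162, 179.7738, -30.4343, 112.5012]
{'h': np.float64(0.25), 'sx': np.float64(-0.0), 'sy': np.float64(-0.02), 'ex': np.float64(0.001), 'ey': np.float64(-0.003), 'a': np.float64(0.467), 'fx': np.float64(-0.0), 'fy': np.float64(-0.003), 'b': np.float64(0.513), 'wx': np.float64(0.0), 'wy': np.float64(-0.001), 'c': np.float64(0.368)} 0.0
{'h': np.float64(0.25), 'sx': np.float64(-0.0), 'sy': np.float64(-0.018), 'ex': np.float64(0.0), 'ey': np.float64(-0.004), 'a': np.float64(0.467), 'fx': np.float64(-0.0), 'fy': np.float64(-0.004), 'b': np.float64(0.513), 'wx': np.float64(-0.0), 'wy': np.float64(-0.001), 'c': np.float64(0.368)} 0.0
{'h': np.float64(0.25), 'sx': np.float64(-0.0), 'sy': np.float64(-0.017), 'ex': np.float64(0.0), 'ey': np.float64(-0.004), 'a': np.float64(0.467), 'fx': np.float64(-0.0), 'fy': np.float64(-0.004), 'b': np.float64(0.513), 'wx': np.float64(-0.0), 'wy': np.float64(-0.001), 'c': np.float64(0.368)} 0.0
```

```bash
cat > plan.py <<'E'
from h import *
S=np.array([-1,1,-1,1,-1,1,-1]);LO=np.array([-163.93,-17.29,-79.2,3.27,-89.18,5.43,-154.24]);HI=np.array([163.93,119.83,71.16,140.29,269.18,117.66,154.24])
PP=np.array([.25,0,-.017,0,-.004,.467,0,-.004,.513,0,-.001,.368])
Z=lambda x:R.from_euler('z',x,degrees=True); Y=lambda x:R.from_euler('y',x,degrees=True)
from scipy.optimize import least_squares
def fk2(q,p=PP):
    q=np.array(q)*S; r=Z(q[0]); P=[r.apply([p[1],p[2],p[0]])]
    r=r*Y(q[1])*Z(q[2]);P.append(P[-1]+r.apply(p[3:6])); r=r*Y(q[3]);P.append(P[-1]+r.apply(p[6:9])); r=r*Z(q[4])*Y(q[5]); P.append(P[-1]+r.apply(p[9:12]))
    return P,r*Z(q[6]+90)
def ik(p,M,q0):
    def f(q):
        P,r=fk2(q); return np.r_[(P[3]-p)*10,(r.inv()*R.from_matrix(M)).as_rotvec(),2e-4*(q-q0)]
    o=least_squares(f,np.clip(q0,LO+.2,HI-.2),bounds=(LO,HI)); P,r=fk2(o.x)
    e=np.linalg.norm(P[3]-p)*1e3; g=np.degrees((r.inv()*R.from_matrix(M)).magnitude())
    t=np.linspace(0,1,50)[:,None]; L=P[1]+(P[2]-P[1])*t; i=np.argmin(abs(L[:,0]-.28)); 
    print(o.x.round(0).astype(int),'err',e.round(1),g.round(1),'elbow',P[1].round(2),'wrist',P[2].round(3),'forearm x>.27 zmax',(L[L[:,0]>.27,2].max().round(3) if (L[:,0]>.27).any() else None)); return o.x
def pol(r,az,z): a=np.radians(az); return np.array([r*np.cos(a),r*np.sin(a),z])
E
python3 - <<'E'
from plan import *
o=env.get_obs();q=o['qpos'].copy()
for az in (-67.6,-50,-35,-20,-5,10,25,35): q=ik(pol(.184,az,.104),pose(az,-20),q)
print('unfold')
tab=np.array([.453,.21,.13]);s=pol(.184,35,.104)
for k in (.25,.5,.75,1): q=ik(s+(tab-s)*k,pose(35-75*k,-20+60*k),q)
print('spent');qs=ik(np.array([.50,.172,.063]),pose(-40,40),q); ik(np.array([.45,.21,.063]),pose(-40,40),qs); ik(np.array([.385,.10,.02]),pose(-40,40),qs)
print('charged');ik(np.array([.45,.357,.02]),pose(-3,40),qs)
E
```

```text
[ 75 -17 -11 136  -4  81  89] err 0.0 0.1 elbow [-0.06  0.13  0.7 ] wrist [ 0.119 -0.286  0.45 ] forearm x>.27 zmax None
[ 61 -17 -14 136  -5  81  90] err 0.0 0.1 elbow [-0.09  0.11  0.7 ] wrist [ 0.2   -0.237  0.45 ] forearm x>.27 zmax None
[ 46 -17 -14 136  -5  81  90] err 0.0 0.1 elbow [-0.11  0.09  0.7 ] wrist [ 0.255 -0.177  0.45 ] forearm x>.27 zmax None
[ 32 -17 -14 136  -5  81  90] err 0.1 0.1 elbow [-0.13  0.05  0.7 ] wrist [ 0.292 -0.105  0.45 ] forearm x>.27 zmax 0.46
[ 17 -17 -14 136  -5  81  90] err 0.1 0.1 elbow [-0.14  0.02  0.7 ] wrist [ 0.309 -0.026  0.45 ] forearm x>.27 zmax 0.47
[  2 -17 -14 136  -5  81  90] err 0.1 0.1 elbow [-0.14 -0.02  0.7 ] wrist [0.306 0.055 0.45 ] forearm x>.27 zmax 0.465
[-13 -17 -14 136  -5  81  90] err 0.1 0.1 elbow [-0.13 -0.05  0.7 ] wrist [0.281 0.132 0.45 ] forearm x>.27 zmax 0.455
[-24 -17 -14 136  -5  81  90] err 0.0 0.1 elbow [-0.12 -0.08  0.7 ] wrist [0.254 0.179 0.45 ] forearm x>.27 zmax None
unfold
[-22 -17 -10 133  -5  73  77] err 2.1 4.3 elbow [-0.12 -0.07  0.7 ] wrist [0.282 0.155 0.473] forearm x>.27 zmax 0.477
[-27 -17 -10 132   4  63  49] err 3.0 5.7 elbow [-0.11 -0.08  0.7 ] wrist [0.268 0.185 0.481] forearm x>.27 zmax None
[-24 -15 -23 132  22  54  10] err 0.0 0.0 elbow [-0.1  -0.07  0.7 ] wrist [0.232 0.241 0.457] forearm x>.27 zmax None
[-33   6 -24 121  46  68 -31] err 0.0 0.0 elbow [0.05 0.01 0.71] wrist [0.271 0.362 0.411] forearm x>.27 zmax 0.411
spent
[-30  12 -20 123  54  59 -34] err 0.0 0.0 elbow [0.1  0.03 0.71] wrist [0.318 0.324 0.344] forearm x>.27 zmax 0.418
[-35  12 -23 123  51  64 -39] err 0.0 0.0 elbow [0.1  0.04 0.71] wrist [0.268 0.362 0.344] forearm x>.27 zmax None
[-25   4 -31 140  54  56 -45] err 0.0 0.1 elbow [ 0.04 -0.    0.72] wrist [0.203 0.252 0.301] forearm x>.27 zmax None
charged
[-38  15 -27 127  71  46 -32] err 0.0 0.0 elbow [0.11 0.06 0.7 ] wrist [0.213 0.369 0.301] forearm x>.27 zmax None
```

```bash
python3 - <<'E'
from plan import *
for az in (-67.6,-57,-47,-37,-27): cmd(pol(.195,az,.105),pose(az,-20))
b=(pol(.195,-27,.105),pose(-27,-20));print()
for az in (-16,-5,6,17,28,35): cmd(pol(.195,az,.105),pose(az,-20),base=b)
E
```

```text
shift [-0.003, -0.018, 0.643] turn [0.002, -0.121, 0.001]
shift [0.011, 0.161, 0.652] turn [0.055, -0.121, -0.111]
shift [0.051, 0.325, 0.676] turn [0.104, -0.12, -0.216]
shift [0.114, 0.478, 0.714] turn [0.154, -0.118, -0.322]
shift [0.199, 0.616, 0.764] turn [0.204, -0.115, -0.427]

shift [0.017, 0.186, 0.006] turn [0.044, -0.0, -0.12]
shift [0.067, 0.365, 0.024] turn [0.088, -0.0, -0.241]
shift [0.148, 0.531, 0.054] turn [0.131, 0.0, -0.361]
shift [0.257, 0.677, 0.094] turn [0.175, 0.0, -0.481]
shift [0.391, 0.799, 0.142] turn [0.219, 0.0, -0.601]
shift [0.486, 0.861, 0.177] turn [0.247, 0.0, -0.678]
```

>>> apply_moves --pt "0 -0.02 0.2 0 -0.04 0 0" --pt "0 -0.02 0.45 0 -0.12 0 0" --pt "0 -0.02 0.643 0 -0.121 0 0" --pt "0 -0.02 0.643 0 -0.121 0 0" --pt "0.011 0.161 0.652 0.055 -0.121 -0.111 0" --pt "0.011 0.161 0.652 0.055 -0.121 -0.111 0" --pt "0.051 0.325 0.676 0.104 -0.12 -0.216 0" --pt "0.051 0.325 0.676 0.104 -0.12 -0.216 0" --pt "0.114 0.478 0.714 0.154 -0.118 -0.322 0" --pt "0.114 0.478 0.714 0.154 -0.118 -0.322 0" --pt "0.199 0.616 0.764 0.204 -0.115 -0.427 0" --pt "0.199 0.616 0.764 0.204 -0.115 -0.427 0"

```text
time_s: 4.95
tool_pos: [0.176, -0.0847, 0.1055]
tool_rot: [-179.9, -19.8, 153.3]
force: [0.0, -0.9, -0.8]
grip_width: 0.0006
grasp_force: 0.0
```

```bash
python3 - <<'E'
from plan import *
st();o=env.get_obs();print([x.round(3) for x in fk2(o['qpos'])[0]])
for az in (-27,28): cmd(pol(.195,az,.105),pose(az,-20))
E
```

```text
q [ 50.1 -16.6 -25.1 134.1  -6.8  81.1  92.7] p [ 0.176  -0.0847  0.1055] r [-179.93  -19.81  153.33] F [ 0.  -0.9 -0.8] g 0.0006 0.0 t 4.95
[array([-0.013, -0.011,  0.25 ]), array([-0.101,  0.088,  0.698]), array([ 0.288, -0.139,  0.452]), array([ 0.176, -0.084,  0.106])]
shift [0.001, -0.022, 0.003] turn [-0.002, 0.002, 0.004]
shift [0.387, 0.779, 0.141] turn [0.216, 0.002, -0.598]
```

>>> apply_moves --pt "0.017 0.186 0.006 0.044 0 -0.12 0" --pt "0.017 0.186 0.006 0.044 0 -0.12 0" --pt "0.067 0.365 0.024 0.088 0 -0.241 0" --pt "0.067 0.365 0.024 0.088 0 -0.241 0" --pt "0.148 0.531 0.054 0.131 0 -0.361 0" --pt "0.148 0.531 0.054 0.131 0 -0.361 0" --pt "0.257 0.677 0.094 0.175 0 -0.481 0" --pt "0.257 0.677 0.094 0.175 0 -0.481 0" --pt "0.391 0.799 0.142 0.219 0 -0.601 0" --pt "0.391 0.799 0.142 0.219 0 -0.601 0" --pt "0.486 0.861 0.177 0.247 0 -0.678 0" --pt "0.486 0.861 0.177 0.247 0 -0.678 0"

```text
time_s: 6.15
tool_pos: [0.1587, 0.1165, 0.1038]
tool_rot: [-180.0, -20.1, -144.8]
force: [0.9, -1.3, -0.6]
grip_width: 0.0004
grasp_force: 0.0
```

```bash
python3 - <<'E'
from plan import *
st();o=env.get_obs();q=o['qpos'];print([x.round(3) for x in fk2(q)[0]])
W=[((.23,.19,.11),15,-8),((.28,.22,.12),0,8),((.33,.23,.13),-15,22),((.39,.23,.13),-28,32),((.448,.214,.12),-40,40)]
for p,y,l in W:
    p=np.array(p);q=ik(p,pose(y,l),q); cmd(p,pose(y,l))
E
```

```text
q [ -4.2 -16.6 -31.7 133.7  -8.1  81.   94.6] p [0.1587 0.1165 0.1038] r [-180.    -20.11 -144.81] F [ 0.9 -1.3 -0.6] g 0.0004 0.0 t 6.15
[array([ 0.001, -0.017,  0.25 ]), array([-0.13 , -0.03 ,  0.698]), array([0.261, 0.191, 0.449]), array([0.158, 0.117, 0.104])]
[ -1 -15 -34 129 -12  71  76] err 0.0 0.0 elbow [-0.12 -0.02  0.7 ] wrist [0.279 0.204 0.474] forearm x>.27 zmax 0.479
shift [-0.462, 0.095, -0.202] turn [-0.057, -0.139, 0.228]
[-36 -17 -11 131   3  62  42] err 0.8 1.5 elbow [-0.1 -0.1  0.7] wrist [0.235 0.228 0.485] forearm x>.27 zmax None
shift [-0.718, 0.073, -0.349] turn [-0.044, -0.317, 0.411]
[-32 -16 -22 132  17  57  12] err 0.0 0.0 elbow [-0.1  -0.09  0.7 ] wrist [0.196 0.266 0.471] forearm x>.27 zmax None
shift [-0.919, -0.03, -0.476] turn [0.01, -0.458, 0.597]
[-32  -5 -26 127  35  60 -15] err 0.0 0.0 elbow [-0.02 -0.04  0.72] wrist [0.217 0.322 0.442] forearm x>.27 zmax None
shift [-1.15, -0.203, -0.56] turn [0.079, -0.542, 0.755]
[-34   7 -24 121  47  68 -32] err 0.0 0.0 elbow [0.06 0.02 0.71] wrist [0.266 0.366 0.401] forearm x>.27 zmax None
shift [-1.346, -0.435, -0.579] turn [0.157, -0.593, 0.897]
```

>>> apply_moves --pt "-0.23 0.05 -0.1 -0.03 -0.07 0.11 0" --pt "-0.462 0.095 -0.202 -0.057 -0.139 0.228 0" --pt "-0.462 0.095 -0.202 -0.057 -0.139 0.228 0" --pt "-0.6 0.085 -0.275 -0.05 -0.23 0.32 0" --pt "-0.718 0.073 -0.349 -0.044 -0.317 0.411 0" --pt "-0.718 0.073 -0.349 -0.044 -0.317 0.411 0" --pt "-0.82 0.02 -0.412 -0.017 -0.388 0.504 0" --pt "-0.919 -0.03 -0.476 0.01 -0.458 0.597 0" --pt "-0.919 -0.03 -0.476 0.01 -0.458 0.597 0" --pt "-0.919 -0.03 -0.476 0.01 -0.458 0.597 0"

```text
time_s: 7.15
tool_pos: [0.3304, 0.2268, 0.1288]
tool_rot: [-179.8, 22.1, 164.7]
force: [0.7, -0.2, 0.7]
grip_width: 0.0005
grasp_force: 0.0
```

```bash
python3 - <<'E'
from plan import *
st();o=env.get_obs();q=o['qpos'];print([x.round(3) for x in fk2(q)[0]])
W=[((.39,.23,.13),-28,32),((.448,.214,.10),-40,40)]
for p,y,l in W:
    p=np.array(p);q=ik(p,pose(y,l),q); cmd(p,pose(y,l))
E
```

```text
q [-28.5 -16.7 -25.4 131.8  16.3  56.4  13. ] p [0.3304 0.2268 0.1288] r [-179.79   22.08  164.71] F [ 0.7 -0.2  0.7] g 0.0005 0.0 t 7.15
[array([ 0.008, -0.015,  0.25 ]), array([-0.106, -0.081,  0.698]), array([0.196, 0.265, 0.47 ]), array([0.329, 0.227, 0.129])]
[-29  -5 -30 127  34  60 -14] err 0.0 0.0 elbow [-0.03 -0.04  0.72] wrist [0.217 0.322 0.442] forearm x>.27 zmax None
shift [-0.265, 0.094, 0.101] turn [0.065, -0.115, 0.132]
[-32   9 -26 122  48  67 -35] err 0.0 0.0 elbow [0.07 0.02 0.71] wrist [0.266 0.366 0.381] forearm x>.27 zmax None
shift [-0.487, 0.095, 0.353] turn [0.146, -0.205, 0.248]
```

```bash
python3 - <<'E'
from plan import *
for p in [(.4546,.2088,.09),(.4546,.2088,.058),(.4546,.2088,.05)]: cmd(np.array(p),pose(-40,40))
E
```

```text
shift [-0.504, 0.078, 0.414] turn [0.146, -0.205, 0.248]
shift [-0.444, 0.079, 0.562] turn [0.146, -0.205, 0.248]
shift [-0.429, 0.079, 0.599] turn [0.146, -0.205, 0.248]
```

>>> apply_moves --pt "-0.265 0.094 0.101 0.065 -0.115 0.132 0" --pt "-0.265 0.094 0.101 0.065 -0.115 0.132 0" --pt "-0.504 0.078 0.414 0.146 -0.205 0.248 0" --pt "-0.504 0.078 0.414 0.146 -0.205 0.248 0" --pt "-0.504 0.078 0.414 0.146 -0.205 0.248 0" --pt "-0.474 0.078 0.488 0.146 -0.205 0.248 0" --pt "-0.444 0.079 0.562 0.146 -0.205 0.248 0" --pt "-0.444 0.079 0.562 0.146 -0.205 0.248 0" --pt "-0.444 0.079 0.562 0.146 -0.205 0.248 0"

```text
time_s: 8.05
tool_pos: [0.4553, 0.2081, 0.0593]
tool_rot: [179.9, 39.9, 139.9]
force: [-0.2, -0.5, 0.1]
grip_width: 0.0003
grasp_force: 0.0
```

```bash
python3 - <<'E'
from plan import *
st()
im=viewer.read_camera('top')[:,:,::-1][150:340,200:420];im2=viewer.read_camera('scene')[:,:,::-1][200:310,260:420]
a=cv2.resize(im,(695,600),interpolation=cv2.INTER_CUBIC);cv2.imwrite('pics/t2.png',a)
for z in (.052,.049): cmd(np.array([.4546,.2088,z]),pose(-40,40))
E
```

```text
q [-24.7  14.2 -33.5 123.1  54.   65.3 -40.8] p [0.4553 0.2081 0.0593] r [179.92  39.94 139.87] F [-0.2 -0.5  0.1] g 0.0003 0.0 t 8.05
shift [0.027, -0.004, 0.029] turn [0.001, -0.0, -0.002]
shift [0.036, -0.004, 0.04] turn [0.001, -0.0, -0.002]
```

View pics/t2.png

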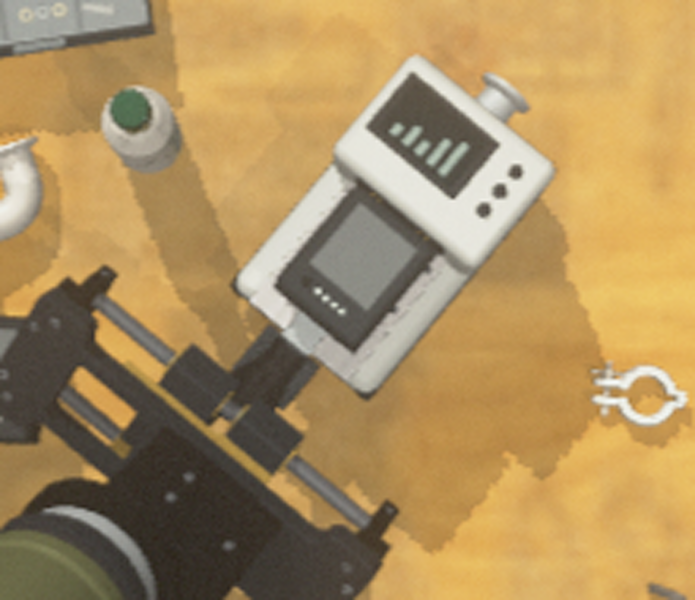

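The shut fingertips sit over the tab (around (285,345)), aligned with the shoe. Now press.

>>> apply_moves --pt "0.013 0 0.015 0 0 0 0" --pt "0.022 0 0.027 0 0 0 0" --pt "0.029 0 0.034 0 0 0 0" --pt "0.032 0 0.038 0 0 0 0" --pt "0.032 0 0.038 0 0 0 0" --pt "0.032 0 0.038 0 0 0 0"

```text
time_s: 8.75
tool_pos: [0.4547, 0.2096, 0.0482]
tool_rot: [179.8, 39.9, 139.9]
force: [1.2, -0.5, 1.7]
grip_width: 0.0002
grasp_force: 1.0
```

>>> apply_moves --pt "0.005 0 0.006 0 0 0 0" --pt "0.008 0 0.01 0 0 0 0" --pt "0.008 0 0.01 0 0 0 0"

```text
time_s: 9.05
tool_pos: [0.455, 0.2097, 0.0463]
tool_rot: [179.8, 40.0, 139.9]
force: [-0.1, -0.4, 6.2]
grip_width: 0.0003
grasp_force: 3.3
```

```bash
python3 - <<'E'
from plan import *
st()
c=viewer.get_calibration('top');viewer.read_camera('top');m=masks_of('top','spent_pack')
if m: print(m[0]['conf'],m[0]['location'],at_z(c,m[0]['location'],.09))
E
```

```text
q [-25.2  15.8 -33.3 123.4  55.4  64.8 -42.8] p [0.455  0.2097 0.0463] r [179.8   39.99 139.86] F [-0.1 -0.4  6.2] g 0.0003 3.3 t 9.05
0.78 [306.6, 241.7] [0.48765902 0.17998145 0.09      ]
```

```bash
python3 - <<'E'
from plan import *
for p in [(.45,.213,.075),(.46,.205,.12),(.499,.1715,.115),(.499,.1715,.0625)]: cmd(np.array(p),pose(-40,40))
E
```

```text
shift [-0.07, -0.003, -0.129] turn [0.001, -0.0, -0.001]
shift [-0.263, -0.001, -0.26] turn [0.001, -0.0, -0.001]
shift [-0.444, -0.004, -0.076] turn [0.001, -0.0, -0.001]
shift [-0.275, -0.004, 0.125] turn [0.001, -0.0, -0.001]
```

>>> apply_moves --pt "-0.07 0 -0.129 0 0 0 0" --pt "-0.07 0 -0.129 0 0 0 0.3" --pt "-0.263 0 -0.26 0 0 0 1" --pt "-0.263 0 -0.26 0 0 0 1" --pt "-0.35 0 -0.17 0 0 0 1" --pt "-0.444 -0.002 -0.076 0 0 0 1" --pt "-0.444 -0.002 -0.076 0 0 0 1" --pt "-0.444 -0.002 -0.076 0 0 0 1"

```text
time_s: 9.95
tool_pos: [0.4982, 0.1709, 0.1128]
tool_rot: [179.9, 39.8, 139.8]
force: [-0.1, 0.3, -0.6]
grip_width: 0.0484
grasp_force: 0.0
```

```bash
python3 - <<'E'
from plan import *
st()
im=viewer.read_camera('top')[:,:,::-1][150:320,220:400]
a=cv2.resize(im,(635,600),interpolation=cv2.INTER_CUBIC);cv2.imwrite('pics/t3.png',a)
cmd(np.array((.499,.1715,.0625)),pose(-40,40))
E
```

```text
q [-18.7   8.  -31.4 121.3  50.9  63.6 -28.7] p [0.4982 0.1709 0.1128] r [179.92  39.82 139.84] F [-0.1  0.3 -0.6] g 0.0484 0.0 t 9.95
shift [0.159, 0.002, 0.197] turn [0.001, -0.002, -0.001]
```

View pics/t3.png

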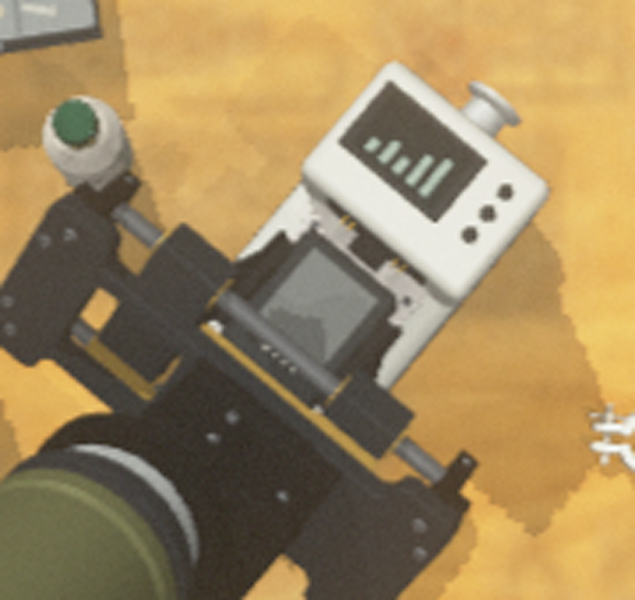

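Pack has sprung out (gap at the head, around (370,245)); fingers straddle it but are still opening. Wait, descend, and grip.

>>> apply_moves --pt "0 0 0 0 0 0 1" --pt "0 0 0 0 0 0 1" --pt "0 0 0 0 0 0 1" --pt "0 0 0 0 0 0 1" --pt "0 0 0 0 0 0 1" --pt "0.04 0 0.05 0 0 0 1" --pt "0.08 0 0.1 0 0 0 1" --pt "0.12 0 0.15 0 0 0 1" --pt "0.159 0 0.197 0 0 0 1" --pt "0.159 0 0.197 0 0 0 1" --grip_force 15

```text
time_s: 11.0
tool_pos: [0.4986, 0.1703, 0.0619]
tool_rot: [-179.9, 39.8, 140.0]
force: [0.6, -0.5, -0.4]
grip_width: 0.087
grasp_force: 0.0
```

```bash
python3 - <<'E'
from plan import *
st(); cmd(np.array((.499,.1715,.0625)),pose(-40,40))
E
```

```text
q [-20.   13.4 -30.6 123.1  56.1  61.1 -35.7] p [0.4986 0.1703 0.0619] r [-179.94   39.84  140.02] F [ 0.6 -0.5 -0.4] g 0.087 0.0 t 11.0
shift [-0.0, 0.006, -0.004] turn [-0.001, -0.002, 0.0]
```

>>> apply_moves --pt "0 0 0 0 0 0 0.5" --pt "0 0 0 0 0 0 0.5" --pt "0 0 0 0 0 0 0.5" --pt "0 0 0 0 0 0 0.5" --pt "0 0 0 0 0 0 0.5" --pt "0 0 0 0 0 0 0.5" --pt "0 0 0 0 0 0 0.5" --grip_force 15

```text
time_s: 11.7
tool_pos: [0.5, 0.1717, 0.0639]
tool_rot: [179.7, 39.9, 139.9]
force: [0.2, 2.0, 1.2]
grip_width: 0.0522
grasp_force: 15.0
```

>>> apply_moves --pt "0.019 0 -0.016 0 0 0 0.5" --pt "0.038 0 -0.032 0 0 0 0.5" --pt "0.057 0 -0.048 0 0 0 0.5" --pt "0.077 0 -0.064 0 0 0 0.5" --pt "0.077 0 -0.064 0 0 0 0.5"

```text
time_s: 12.2
tool_pos: [0.4838, 0.1847, 0.0638]
tool_rot: [179.8, 39.9, 139.9]
force: [-0.1, 1.7, 5.2]
grip_width: 0.0517
grasp_force: 15.0
```

>>> apply_moves --pt "0.04 0 -0.032 0 0 0 0.5" --pt "0.08 0 -0.066 0 0 0 0.5" --pt "0.12 0 -0.1 0 0 0 0.5" --pt "0.161 0 -0.135 0 0 0 0.5" --pt "0.161 0 -0.135 0 0 0 0.5"

```text
time_s: 12.7
tool_pos: [0.4496, 0.2128, 0.0621]
tool_rot: [179.9, 39.7, 140.1]
force: [-0.8, 0.8, -1.3]
grip_width: 0.0521
grasp_force: 15.0
```

```bash
python3 - <<'E'
from plan import *
st();o=env.get_obs();q=o['qpos'];p=np.array(o['tool_pos'])
# pack origin relative to TCP along det: grasp etc ; candidates for placing
for t in [((.40,.10,.0185),-40,40),((.41,.105,.0185),-40,30),((.40,.11,.0185),-20,35),((.395,.10,.0185),-40,30),((.40,.09,.0185),-20,30),((.40,.09,.0185),-10,25)]:
    ik(np.array(t[0]),pose(*t[1:]),q)
E
```

```text
q [-24.8  13.8 -34.2 123.1  53.3  65.7 -40.6] p [0.4496 0.2128 0.0621] r [179.93  39.7  140.12] F [-0.8  0.8 -1.3] g 0.0521 15.0 t 12.7
[-21   6 -32 139  56  55 -45] err 0.0 0.0 elbow [ 0.05 -0.    0.71] wrist [0.218 0.252 0.3  ] forearm x>.27 zmax None
[-16   2 -28 136  43  48 -25] err 0.0 0.0 elbow [ 0.02 -0.02  0.72] wrist [0.268 0.224 0.337] forearm x>.27 zmax None
[ 36  -6 -79 140  42  38  -8] err 2.7 5.7 elbow [-0.05  0.01  0.71] wrist [0.229 0.208 0.329] forearm x>.27 zmax None
[-17   0 -27 138  42  48 -25] err 0.0 0.0 elbow [ 0.   -0.02  0.72] wrist [0.253 0.219 0.337] forearm x>.27 zmax None
[ 44 -17 -76 140  14  31  25] err 2.3 4.8 elbow [-0.11  0.08  0.7 ] wrist [0.252 0.171 0.346] forearm x>.27 zmax None
[ 42 -17 -66 140  -3  30  57] err 2.0 4.2 elbow [-0.11  0.08  0.7 ] wrist [0.271 0.13  0.361] forearm x>.27 zmax 0.361
```

```bash
python3 - <<'E'
from plan import *
o=env.get_obs();q=o['qpos']
for t in [(.4496,.2128,.087),(.385,.1625,.085),(.385,.1625,.025),(.385,.1625,.0195)]:
    q=ik(np.array(t),pose(-40,40),q); cmd(np.array(t),pose(-40,40))
E
```

```text
[-24  11 -35 122  51  67 -38] err 0.0 0.0 elbow [0.09 0.02 0.71] wrist [0.268 0.365 0.368] forearm x>.27 zmax None
shift [-0.08, 0.0, -0.096] turn [0.002, -0.003, 0.001]
[-25   1 -36 132  45  65 -38] err 0.0 0.0 elbow [ 0.02 -0.01  0.72] wrist [0.203 0.314 0.366] forearm x>.27 zmax None
shift [-0.007, -0.4, -0.144] turn [0.002, -0.003, 0.001]
[-27  10 -35 134  53  62 -48] err 0.0 0.0 elbow [0.08 0.02 0.71] wrist [0.203 0.314 0.306] forearm x>.27 zmax None
shift [0.185, -0.4, 0.087] turn [0.002, -0.003, 0.001]
[-27  11 -35 134  54  62 -49] err 0.0 0.0 elbow [0.09 0.02 0.71] wrist [0.203 0.314 0.301] forearm x>.27 zmax None
shift [0.202, -0.4, 0.108] turn [0.002, -0.003, 0.001]
```

>>> apply_moves --pt "-0.04 0 -0.05 0 0 0 0.5" --pt "-0.08 0 -0.096 0 0 0 0.5" --pt "-0.08 0 -0.096 0 0 0 0.5" --pt "-0.055 -0.13 -0.11 0 0 0 0.5" --pt "-0.03 -0.26 -0.13 0 0 0 0.5" --pt "-0.007 -0.4 -0.144 0 0 0 0.5" --pt "-0.007 -0.4 -0.144 0 0 0 0.5" --pt "0.06 -0.4 -0.064 0 0 0 0.5" --pt "0.125 -0.4 0.015 0 0 0 0.5" --pt "0.185 -0.4 0.087 0 0 0 0.5" --pt "0.185 -0.4 0.087 0 0 0 0.5" --pt "0.185 -0.4 0.087 0 0 0 0.5"

```text
time_s: 13.9
tool_pos: [0.3875, 0.1609, 0.0261]
tool_rot: [179.9, 39.9, 139.9]
force: [0.2, 0.5, -2.3]
grip_width: 0.0521
grasp_force: 15.0
```

```bash
python3 - <<'E'
from plan import *
st()
im=viewer.read_camera('top')[:,:,::-1][170:400,150:420]
a=cv2.resize(im,(704,600),interpolation=cv2.INTER_CUBIC);cv2.imwrite('pics/t4.png',a)
E
```

```text
q [-25.1   9.8 -36.4 133.8  53.   61.7 -47.8] p [0.3875 0.1609 0.0261] r [179.91  39.87 139.93] F [ 0.2  0.5 -2.3] g 0.0521 15.0 t 13.9
```

View pics/t4.png

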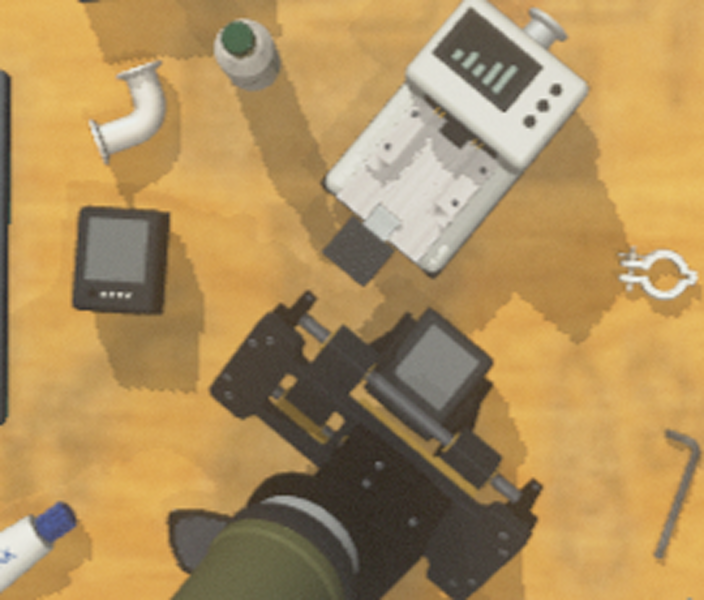

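Spent pack is held just above the bench at (440,365), clear of the detector. Lower it.

>>> apply_moves --pt "0.01 0 0.011 0 0 0 0.5" --pt "0.019 0 0.022 0 0 0 0.5" --pt "0.024 0 0.028 0 0 0 0.5" --pt "0.026 0 0.031 0 0 0 0.5" --pt "0.026 0 0.031 0 0 0 0.5"

```text
time_s: 14.45
tool_pos: [0.3875, 0.1608, 0.0181]
tool_rot: [179.8, 39.9, 139.9]
force: [1.1, -0.4, -2.0]
grip_width: 0.0519
grasp_force: 15.0
```

>>> apply_moves --pt "0.004 0 0.005 0 0 0 0.5" --pt "0.005 0 0.006 0 0 0 0.5" --pt "0.005 0 0.006 0 0 0 0.5"

```text
time_s: 14.75
tool_pos: [0.3879, 0.1608, 0.0176]
tool_rot: [179.8, 40.0, 139.9]
force: [-3.0, 0.7, 5.0]
grip_width: 0.0517
grasp_force: 15.0
```

>>> apply_moves --pt "0 0 0 0 0 0 0.78" --pt "0 0 0 0 0 0 0.78" --pt "0 0 0 0 0 0 0.78" --pt "0 0 0 0 0 0 0.78" --pt "-0.04 0 -0.05 0 0 0 0.78" --pt "-0.12 0 -0.15 0 0 0 0.78" --pt "-0.25 0 -0.3 0 0 0 1" --pt "-0.25 0 -0.3 0 0 0 1" --pt "-0.25 0 -0.3 0 0 0 1"

```text
time_s: 15.65
tool_pos: [0.3878, 0.1611, 0.0956]
tool_rot: [179.6, 39.9, 139.7]
force: [-0.4, 0.4, 0.0]
grip_width: 0.0828
grasp_force: 0.0
```

```bash
python3 - <<'E'
from plan import *
st();q=env.get_obs()['qpos']
c=viewer.get_calibration('top')
im=viewer.read_camera('top')[:,:,::-1];cv2.imwrite('pics/full5.png',im)
# fit box models (mask silhouette IoU-like via hull) to charged and spent
m=masks_of('top','charged_pack')
for r in m[:3]: print(r['conf'],r['location'])
def box(x,y,yaw,z0):
    P=np.array([[a*.032,b*w/2,z] for a in(-1,1) for b in(-1,1) for z,w in((0,.044),(.008,.052),(.044,.052))]); 
    return R.from_euler('z',yaw,degrees=True).apply(P)+[x,y,z0]
def fitm(mask,g,z0,w=8):
    mm=cv2.resize(mask.astype(np.uint8)*255,None,fx=w,fy=w,interpolation=cv2.INTER_LINEAR)>127
    def cost(v):
        h=cv2.convexHull((proj(c,box(*v,z0))*w+ (w-1)/2).astype(np.float32)); k=np.zeros(mm.shape,np.uint8); cv2.fillConvexPoly(k,h.astype(np.int32),1)
        return (mm^(k>0)).sum()/w/w
    from scipy.optimize import minimize
    o=minimize(cost,g,method='Nelder-Mead',options=dict(initial_simplex=np.array(g)+np.array([[0,0,0],[.01,0,0],[0,.01,0],[0,0,8]])));print(o.x.round(4),o.fun,'mask px',mask.sum());return o.x
fitm(m[0]['pixels'],[.447,.357,-3],0)
s=masks_of('top','spent_pack')
for r in s[:3]:
    print(r['conf'],r['location'])
    if r['pixels'].sum()>500: fitm(r['pixels'],[.38,.166,-40],0)
E
```

```text
q [-22.8  -0.4 -37.4 131.7  44.1  64.8 -35.6] p [0.3878 0.1611 0.0956] r [179.63  39.95 139.72] F [-0.4  0.4  0. ] g 0.0828 0.0 t 15.65
0.9 [194.2, 269.2]
0.7 [322.8, 223.8]
[ 0.4481  0.3597 -3.4956] 77.96875 mask px 1406
0.63 [314.5, 309.4]
[  0.3838   0.1646 -39.6506] 262.171875 mask px 1088
```

```bash
python3 - <<'E'
from plan import *
q=env.get_obs()['qpos']
for t,y in [((.42,.26,.11),-22),((.4567,.3592,.09),-3.5),((.4567,.3592,.018),-3.5)]:
    q=ik(np.array(t),pose(y,40),q); cmd(np.array(t),pose(y,40))
E
```

```text
[-25   2 -39 128  50  59 -26] err 0.0 0.0 elbow [ 0.03 -0.01  0.72] wrist [0.2   0.348 0.391] forearm x>.27 zmax None
shift [0.096, 0.49, -0.188] turn [-0.135, -0.001, -0.161]
[-26   9 -39 124  62  49 -19] err 0.0 0.0 elbow [0.08 0.02 0.71] wrist [0.22  0.373 0.371] forearm x>.27 zmax None
shift [0.297, 0.988, -0.225] turn [-0.273, -0.001, -0.326]
[-29  18 -36 126  74  49 -33] err 0.0 0.0 elbow [0.14 0.05 0.69] wrist [0.22  0.373 0.299] forearm x>.27 zmax None
shift [0.528, 0.988, 0.051] turn [-0.273, -0.001, -0.326]
```

>>> apply_moves --pt "0.05 0.25 -0.1 -0.07 0 -0.08 1" --pt "0.096 0.49 -0.188 -0.135 0 -0.161 1" --pt "0.096 0.49 -0.188 -0.135 0 -0.161 1" --pt "0.2 0.74 -0.206 -0.204 0 -0.243 1" --pt "0.297 0.988 -0.225 -0.273 0 -0.326 1" --pt "0.297 0.988 -0.225 -0.273 0 -0.326 1" --pt "0.297 0.988 -0.225 -0.273 0 -0.326 1" --pt "0.297 0.988 -0.225 -0.273 0 -0.326 1"

```text
time_s: 16.6
tool_pos: [0.4568, 0.3583, 0.0903]
tool_rot: [180.0, 39.9, 176.4]
force: [-0.5, -0.2, -0.7]
grip_width: 0.0871
grasp_force: 0.0
```

```bash
python3 - <<'E'
from plan import *
st()
im=viewer.read_camera('top')[:,:,::-1][170:370,120:320]
a=cv2.resize(im,(600,600),interpolation=cv2.INTER_CUBIC);cv2.imwrite('pics/t6.png',a)
cmd(np.array([.4567,.3592,.018]),pose(-3.5,40))
E
```

```text
q [-25.4   8.9 -38.9 124.4  61.   49.5 -19.1] p [0.4568 0.3583 0.0903] r [180.    39.9  176.37] F [-0.5 -0.2 -0.7] g 0.0871 0.0 t 16.6
shift [0.234, 0.003, 0.278] turn [-0.0, -0.001, -0.001]
```

View pics/t6.png

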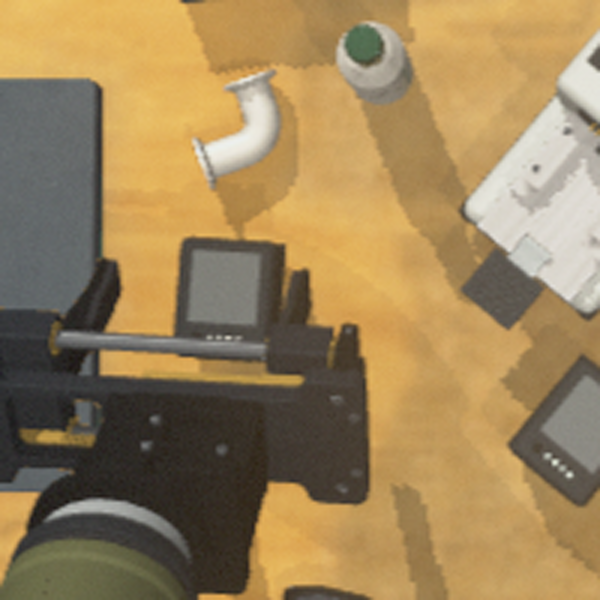

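Fingers straddle the charged pack (fingers at columns 105 and 297, pack 180–283, allowing for parallax); spent pack stands at (575,430). Descend and grip.

>>> apply_moves --pt "0.08 0 0.095 0 0 0 1" --pt "0.16 0 0.19 0 0 0 1" --pt "0.2 0 0.238 0 0 0 1" --pt "0.234 0.002 0.278 0 0 0 1" --pt "0.234 0.002 0.278 0 0 0 1" --pt "0.234 0.002 0.278 0 0 0 0.5" --pt "0.234 0.002 0.278 0 0 0 0.5" --pt "0.234 0.002 0.278 0 0 0 0.5" --pt "0.234 0.002 0.278 0 0 0 0.5" --pt "0.234 0.002 0.278 0 0 0 0.5" --pt "0.234 0.002 0.278 0 0 0 0.5" --pt "0.234 0.002 0.278 0 0 0 0.5" --grip_force 25

```text
time_s: 17.85
tool_pos: [0.4576, 0.36, 0.0192]
tool_rot: [179.9, 40.0, 176.4]
force: [-1.3, -2.1, 3.9]
grip_width: 0.0516
grasp_force: 25.0
```

```bash
python3 - <<'E'
from plan import *
st()
# detector: fit outline in saved unobstructed picture (top, after spent removed)
c=viewer.get_calibration('top'); im=cv2.imread('pics/full5.png')
cv2.imwrite('pics/t7.png',cv2.resize(im[175:285,265:385],(654,600),interpolation=cv2.INTER_CUBIC))
E
```

```text
q [-28.8  18.  -36.5 126.2  73.6  49.  -32.5] p [0.4576 0.36   0.0192] r [179.89  40.04 176.41] F [-1.3 -2.1  3.9] g 0.0516 25.0 t 17.85
```

View pics/t7.png

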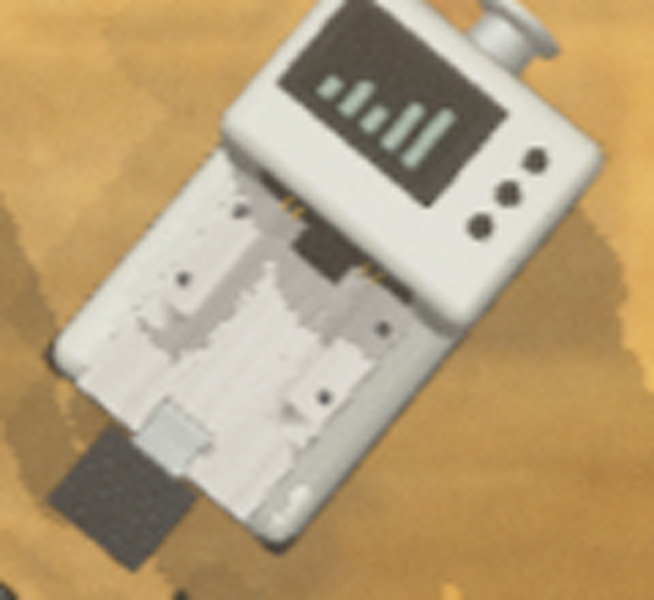

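```bash
python3 - <<'E'
from plan import *
st()
c=viewer.get_calibration('top')
w=lambda u,v,z:at_z(c,(265+(u+.5)/5.45-.5,175+(v+.5)/5.4545-.5),z)
A=[w(*p,.053) for p in [(240,210),(183,279),(384,328),(325,397)]]
az=lambda d:np.degrees(np.arctan2(d[1],d[0])).round(1)
print('yaw screws',az(A[0]-A[1]),az(A[2]-A[3]),'cross+90',az(A[0]-A[2])-90,az(A[1]-A[3])-90)
n=np.array([.643,.766,0])
print('lateral n',[(a@n).round(4) for a in ((A[0]+A[2])/2,(A[1]+A[3])/2)], 'centres',((A[0]+A[2])/2).round(4),((A[1]+A[3])/2).round(4))
B=[w(*p,.045) for p in [(48,500),(112,428),(195,492),(132,570)]]
print('tab yaw',az(B[1]-B[0]),az(B[2]-B[3]),'centre',np.mean(B,0).round(4),np.mean(B,0)@n)
C=[w(*p,.05) for p in [(60,365),(280,545)]];print('near end cross',az(C[0]-C[1])-90)
H=[w(*p,.09) for p in [(222,135),(460,330)]];print('head face',az(H[0]-H[1])-90,(H[0]+H[1])/2)
E
```

```text
q [-28.8  18.  -36.5 126.2  73.6  49.  -32.5] p [0.4576 0.36   0.0192] r [179.89  40.04 176.41] F [-1.3 -2.1  3.9] g 0.0516 25.0 t 17.85
yaw screws -39.7 -40.9 cross+90 -39.8 -40.1
lateral n [np.float64(0.4526), np.float64(0.4528)] centres [0.5184 0.1557 0.053 ] [0.4984 0.1727 0.053 ]
tab yaw -41.9 -39.3 centre [0.4526 0.2115 0.045 ] 0.4530129705199259
near end cross -39.6
head face -39.8 [0.52485447 0.14857623 0.09      ]
```

```bash
cat >> plan.py <<'E'
def det(X,z,off=.0095):
    s=.2722+X/1000+off; return np.array([*(s*np.array([.766,-.6428])+.4528*np.array([.6428,.766])),z])
E
python3 - <<'E'
from plan import *
q=env.get_obs()['qpos'];o=env.get_obs();p=np.array(o['tool_pos'])
for t,y in [(p+[0,0,.09],-3.5),((.445,.29,.115),-22),(det(-80,.115),-40),(det(-68,.09),-40)]:
    q=ik(np.array(t),pose(y,40),q); cmd(np.array(t),pose(y,40))
E
```

```text
[-26   7 -38 123  58  50 -16] err 0.0 0.0 elbow [0.06 0.01 0.71] wrist [0.221 0.374 0.39 ] forearm x>.27 zmax None
shift [-0.29, 0.001, -0.344] turn [0.001, 0.001, -0.001]
[-26   7 -38 123  53  61 -26] err 0.0 0.0 elbow [0.06 0.01 0.71] wrist [0.225 0.378 0.396] forearm x>.27 zmax None
shift [-0.277, -0.353, -0.394] turn [0.139, 0.0, 0.164]
[-24   9 -35 121  48  69 -34] err 0.0 0.0 elbow [0.07 0.01 0.71] wrist [0.264 0.369 0.396] forearm x>.27 zmax None
shift [-0.296, -0.716, -0.378] turn [0.274, 0.0, 0.324]
[-24  11 -34 122  51  67 -37] err 0.0 0.0 elbow [0.09 0.02 0.71] wrist [0.273 0.361 0.371] forearm x>.27 zmax 0.371
shift [-0.253, -0.752, -0.251] turn [0.274, 0.0, 0.324]
```

>>> apply_moves --pt "-0.1 0 -0.12 0 0 0 0.5" --pt "-0.2 0 -0.24 0 0 0 0.5" --pt "-0.29 0 -0.344 0 0 0 0.5" --pt "-0.29 0 -0.344 0 0 0 0.5" --pt "-0.285 -0.17 -0.37 0.07 0 0.08 0.5" --pt "-0.277 -0.353 -0.394 0.139 0 0.164 0.5" --pt "-0.277 -0.353 -0.394 0.139 0 0.164 0.5" --pt "-0.286 -0.53 -0.386 0.206 0 0.244 0.5" --pt "-0.296 -0.716 -0.378 0.274 0 0.324 0.5" --pt "-0.296 -0.716 -0.378 0.274 0 0.324 0.5" --pt "-0.253 -0.752 -0.251 0.274 0 0.324 0.5" --pt "-0.253 -0.752 -0.251 0.274 0 0.324 0.5" --pt "-0.253 -0.752 -0.251 0.274 0 0.324 0.5"

```text
time_s: 19.15
tool_pos: [0.4538, 0.21, 0.0883]
tool_rot: [-179.8, 39.9, 140.3]
force: [-0.3, -0.3, -3.1]
grip_width: 0.0522
grasp_force: 25.0
```

```bash
python3 - <<'E'
from plan import *
st()
im=viewer.read_camera('top')[:,:,::-1]
cv2.imwrite('pics/t8.png',cv2.resize(im[175:315,245:405],(685,600),interpolation=cv2.INTER_CUBIC))
for X,z in [(-68,.067),(-60,.0655),(-45,.0655),(-20,.0655),(-10,.0655),(0,.0655)]: cmd(det(X,z),pose(-40,40))
E
```

```text
q [-23.1  11.2 -35.2 122.   51.2  67.  -36.8] p [0.4538 0.21   0.0883] r [-179.77   39.88  140.29] F [-0.3 -0.3 -3.1] g 0.0522 25.0 t 19.15
shift [0.066, -0.003, 0.089] turn [0.001, -0.001, 0.002]
shift [0.04, -0.003, 0.12] turn [0.001, -0.001, 0.002]
shift [-0.017, -0.003, 0.168] turn [0.001, -0.001, 0.002]
shift [-0.113, -0.003, 0.248] turn [0.001, -0.001, 0.002]
shift [-0.151, -0.004, 0.281] turn [0.001, -0.001, 0.002]
shift [-0.19, -0.004, 0.313] turn [0.001, -0.001, 0.002]
```

View pics/t8.png

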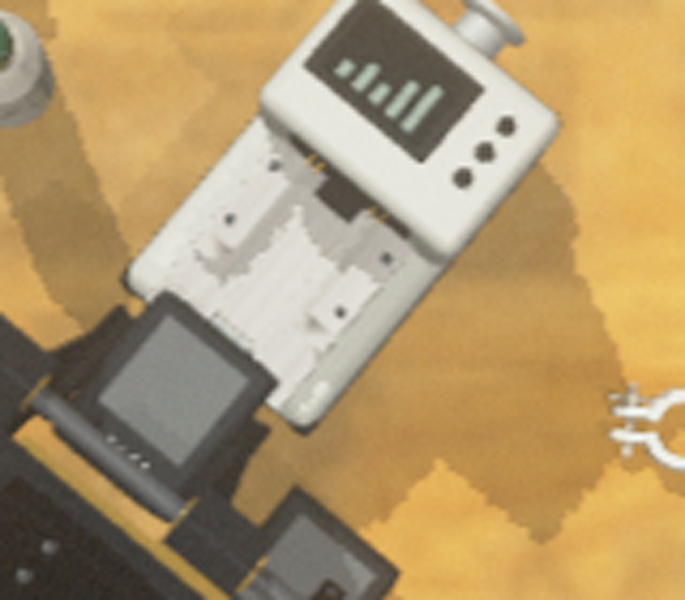

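Pack is lined up with the rails, nose over the bed at (215,340). Lower and enter the lead-in.

>>> apply_moves --pt "0.03 0 0.045 0 0 0 0.5" --pt "0.066 -0.002 0.089 0 0 0 0.5" --pt "0.066 -0.002 0.089 0 0 0 0.5" --pt "0.04 -0.003 0.118 0 0 0 0.5" --pt "0.04 -0.003 0.118 0 0 0 0.5" --pt "0.04 -0.003 0.118 0 0 0 0.5"

```text
time_s: 19.8
tool_pos: [0.4617, 0.2034, 0.0669]
tool_rot: [180.0, 40.0, 140.0]
force: [-0.7, -0.7, -1.6]
grip_width: 0.0518
grasp_force: 25.0
```

>>> apply_moves --pt "-0.017 0 0.018 0 0 0 0.5" --pt "-0.036 0 0.035 0 0 0 0.5" --pt "-0.055 0 0.051 0 0 0 0.5" --pt "-0.055 0 0.051 0 0 0 0.5"

```text
time_s: 20.2
tool_pos: [0.4735, 0.1931, 0.0658]
tool_rot: [-180.0, 40.0, 140.0]
force: [0.3, 0.2, -2.5]
grip_width: 0.0518
grasp_force: 25.0
```

>>> apply_moves --pt "-0.019 0.001 0.016 0 0 0 0.5" --pt "-0.038 0.002 0.032 0 0 0 0.5" --pt "-0.057 0.002 0.048 0 0 0 0.5" --pt "-0.077 0.002 0.064 0 0 0 0.5" --pt "-0.077 0.002 0.064 0 0 0 0.5"

```text
time_s: 20.7
tool_pos: [0.489, 0.181, 0.0656]
tool_rot: [-180.0, 40.0, 140.0]
force: [3.1, 0.4, -3.1]
grip_width: 0.0515
grasp_force: 25.0
```

>>> apply_moves --pt "-0.018 0.002 0.018 0 0 0 0.5" --pt "-0.037 0.003 0.034 0 0 0 0.5" --pt "-0.056 0.004 0.05 0 0 0 0.5" --pt "-0.056 0.004 0.05 0 0 0 0.5"

```text
time_s: 21.1
tool_pos: [0.5008, 0.1714, 0.0652]
tool_rot: [-179.9, 40.0, 140.0]
force: [0.9, -0.7, -0.6]
grip_width: 0.0518
grasp_force: 25.0
```

>>> apply_moves --pt "-0.008 0 0.006 0 0 0 0.5" --pt "-0.015 0 0.013 0 0 0 0.5" --pt "-0.023 0 0.019 0 0 0 0.5" --pt "-0.03 0 0.026 0 0 0 0.5" --pt "-0.03 0 0.026 0 0 0 0.5"

```text
time_s: 21.6
tool_pos: [0.5049, 0.1684, 0.0653]
tool_rot: [-179.9, 39.9, 140.1]
force: [-10.2, 1.9, 7.5]
grip_width: 0.0518
grasp_force: 25.0
```

>>> apply_moves --pt "-0.004 0 0.003 0 0 0 0.5" --pt "-0.008 0 0.006 0 0 0 0.5" --pt "-0.011 0 0.01 0 0 0 0.5" --pt "-0.011 0 0.01 0 0 0 0.5"

```text
time_s: 22.0
tool_pos: [0.5067, 0.167, 0.0653]
tool_rot: [-179.9, 39.9, 140.2]
force: [-14.1, 3.4, 11.0]
grip_width: 0.0522
grasp_force: 25.0
```

>>> apply_moves --pt "-0.004 0 0.003 0 0 0 0.5" --pt "-0.006 0 0.005 0 0 0 0.5" --pt "-0.006 0 0.005 0 0 0 0.5"

```text
time_s: 22.3
tool_pos: [0.5076, 0.1662, 0.0652]
tool_rot: [-179.9, 39.9, 140.2]
force: [-15.6, 3.7, 12.6]
grip_width: 0.0518
grasp_force: 25.0
```

>>> apply_moves --pt "-0.006 0 -0.001 0 0 0 0.5" --pt "-0.009 0 0.001 0 0 0 0.5" --pt "-0.009 0 0.001 0 0 0 0.5"

```text
time_s: 22.6
tool_pos: [0.5087, 0.1652, 0.0653]
tool_rot: [-179.9, 39.8, 140.2]
force: [-11.4, 2.9, 5.4]
grip_width: 0.0517
grasp_force: 25.0
```

>>> apply_moves --pt "-0.004 0 0.003 0 0 0 0.5" --pt "-0.006 0 0.005 0 0 0 0.5" --pt "-0.006 0 0.005 0 0 0 0.5"

```text
time_s: 22.9
tool_pos: [0.5088, 0.1652, 0.0653]
tool_rot: [-179.9, 39.7, 140.2]
force: [-17.2, 6.2, 10.5]
grip_width: 0.0517
grasp_force: 25.0
```

```bash
python3 - <<'E'
from plan import *
st()
im=viewer.read_camera('top')[:,:,::-1]
c=viewer.get_calibration('top')
# tab darkness location / pack nose gap strip
for t in ('charged_pack','spent_pack','catch_tab'):
    for r in masks_of('top',t)[:3]: print(t,round(r['conf'],2),np.round(r['location'],1),r['pixels'].sum())
E
```

```text
q [-18.3  13.4 -31.  122.6  56.5  60.6 -34.2] p [0.5088 0.1652 0.0653] r [-179.88   39.73  140.24] F [-17.2   6.2  10.5] g 0.0517 25.0 t 22.9
charged_pack 0.95 [315.7 228.6] 1069
charged_pack 0.67 [341.1 202.5] 3063
spent_pack 0.92 [304.4 319.6] 722
```

>>> apply_moves --pt "0.008 0 -0.006 0 0 0 0.5" --pt "0.015 0 -0.013 0 0 0 0.5" --pt "0.021 0 -0.017 0 0 0 0.5" --pt "0.021 0 -0.017 0 0 0 0.5"

```text
time_s: 23.5
tool_pos: [0.5075, 0.1663, 0.0653]
tool_rot: [-179.9, 39.9, 140.1]
force: [-4.6, 1.8, -0.4]
grip_width: 0.052
grasp_force: 25.0
```

>>> apply_moves --pt "0.004 0 -0.003 0 0 0 0.5" --pt "0.008 0 -0.006 0 0 0 0.5" --pt "0.008 0 -0.006 0 0 0 0.5"

```text
time_s: 23.8
tool_pos: [0.5071, 0.1663, 0.0655]
tool_rot: [-179.9, 40.0, 140.0]
force: [3.3, -0.6, -6.6]
grip_width: 0.0515
grasp_force: 25.0
```

The catch holds: pulling back flips the force with no travel. Release and lift away.

>>> apply_moves --pt "0.001 0 0.003 0 0 0 0.5" --pt "0.001 0 0.003 0 0 0 1" --pt "0.001 0 0.003 0 0 0 1" --pt "0.001 0 0.003 0 0 0 1" --pt "0.001 0 0.003 0 0 0 1" --pt "0.001 0 0.003 0 0 0 1" --pt "0.001 0 0.003 0 0 0 1" --pt "-0.03 0 -0.04 0 0 0 1" --pt "-0.08 0 -0.1 0 0 0 1" --pt "-0.18 0 -0.22 0 0 0 1" --pt "-0.18 0 -0.22 0 0 0 1" --pt "-0.1 0 -0.4 0 0 0 1" --pt "0.0 0 -0.6 0 0 0 1" --pt "0.0 0 -0.6 0 0 0 1" --pt "0.0 0 -0.6 0 0 0 1"

```text
time_s: 25.3
tool_pos: [0.4473, 0.2178, 0.1583]
tool_rot: [180.0, 40.0, 140.2]
force: [-0.1, -0.4, -0.6]
grip_width: 0.0871
grasp_force: 0.0
```

```bash
python3 - <<'E'
from plan import *
st()
im=viewer.read_camera('top')[:,:,::-1]
cv2.imwrite('pics/t9.png',cv2.resize(im[170:340,240:420],(635,600),interpolation=cv2.INTER_CUBIC))
E
```

```text
q [-21.8   4.5 -36.7 118.8  45.1  71.5 -28.7] p [0.4473 0.2178 0.1583] r [179.97  39.99 140.17] F [-0.1 -0.4 -0.6] g 0.0871 0.0 t 25.3
```

View pics/t9.png

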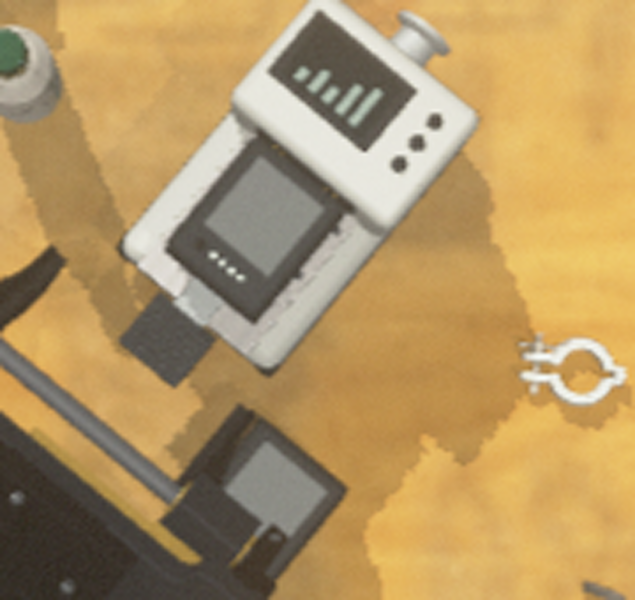

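The charged pack is seated against the head at (260,230), with the catch up behind its tail at (195,305). The spent pack stands clear at (285,490), and the hand is free. Handing in.

```bash
python3 -c "
from cell import env
print(env.sign_off())"
```

```text
the job is handed in; nothing more can be done
None
```

The job is handed in at about 25 s. The charged pack is in the shoe with the catch holding it: a light pull back met resistance and the pack barely moved (under 0.5 mm). The spent pack stands on the bench clear of the detector, and I saw none of the other things moved. The sign-off gave no verdict.

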